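# Register a bar blank and hold it in the marking box window

## Robot

A 6-joint arm with a two-finger parallel gripper is mounted at the origin on a cart in front of the work surface, level with it; the furniture and walls round the work are solid. World frame = base frame: x ahead of the robot, y to its left, z up, the work surface at z = 0. Lengths are in m, angles in degrees, forces in N, time in s.
With the tool pointing down it reaches from about 0.275 to 0.85 m from the base axis. Payload 19 kg.
Tool frame: the origin (TCP) lies midway between the tips of the shut fingers; the grasp point (between the pads) lies r.tcp_to_grasp behind it (r.tcp_to_grasp is the distance from the TCP to the grasp point, in m); z points along the fingers, x is the direction in which the jaws open and shut, and the axes are right-handed (so a half turn about z gives the same grasp; the last joint's range is limited). The gripper opens to 85 mm and grips with 20 to 120 N. Pads are 22 mm wide; open, the fingers measure 114 mm over their backs; the gripper's body (76 mm by 85 mm) begins 54 mm behind the grasp point. The pads swing forward as they close: fully open they stand 13 mm farther back than shut.
Start: joints at [55.462, 8.623, 82.357, -0, 89.026, -7.678], TCP at [0.26, 0.513, 0.231] pointing down, gripper open.
Joint ranges: [-160.23, 160.23], [-39.13, 120.54], [6.94, 153.29], [-79.49, 259.48], [9.18, 160.14], [-161.06, 161.06]. Speed limits (degrees/s): [108.29, 108.29, 127.2, 172.46, 172.46, 172.46].

## Interface

Orientations are given as a 3x3 rotation matrix whose columns are the frame's x, y, z axes.
In Python, from rig import r gives the robot as it stands.
- The arm moves only by the tool play_rows, never from a script. Its argument "rows" is one flat list of numbers, 4 for each row, row after row: the shift along the tool's x, y, z in m, then the turn about the tool's z in degrees. In form: [dx, dy, dz, spin, dx, dy, dz, spin, ...]. A call has 1 to 20 rows; each row is the pose to reach, as a shift and turn from the pose commanded when the call began, along the tool's axes at that moment; what a row does not reach only later rows make up. A row lasts 1/12 s, in which the tool goes at most 41.7 mm and 7.16 degrees, less where a joint would pass 70% of its speed; a pose out of reach is approached as far as the arm can. A call with a gripper value outside its range is refused whole. "jaw" is the closure in counts, from 0 (fully open) to 255 (shut), set as the call begins (left out, the last holds). The fingers move at their own pace and stop on an object; the grip force is fixed at half the most. Time passes only in rows, so rows that repeat a pose let the fingers close. It gives the time, the measured TCP pose, the force and the opening at its end, in the units of the state.
- r.sense(): the state, without advancing time (a new reading comes with each control period).
- r.camera(name): name is "side" or "top" or "wrist"; returns a dict with "frame" (384x512x3 uint8, red, green, blue), "intrinsics" (3x3 intrinsics, pixels), "eye" and "rotation" of the camera in the world. Camera axes: x right, y down, z forward; pixel columns grow to the right and rows downward; lengths in m; the calibration is good to about 2 mm. A picture is of the moment at which its call begins. There is no depth.
- r.hand_in(): hands the job in, once; it reports no verdict.
The state is a dict: "t": time; "q": joint angles; "qvel": joint speeds; "tau": joint torques, N m; "ee_pos": TCP position; "eef_rot": TCP orientation; "force": force on the tool from outside, world axes, zero at the start; "wrist_torque": the same for the moment, N m; "grip_width": finger opening in m.
Only numpy, scipy, OpenCV 4.12 (cv2) and the standard library are available. Lean on these libraries where they do the work, as an engineer would, in place of code of your own. Each camera call takes 0.05 s, during which the arm holds its last target.

## Task

Bring the cobalt-chrome bar snug against all three brass pins of the stop plate, one long side on the two side pins and its end on the end pin, lying flat on the plate. Then pick it up and pass one end straight and level through the black-framed guard window of the white marking box, until about 35 mm (its dark line) is inside, and hold it there still in the gripper, free of the window's edges, without shifting the wax tin, the plaster model or the glass dish. Finish while still holding it; do not let go.

Things in the scene. Friction and masses are not known exactly. Their poses are not given: they have to be found in the camera images.
- bar_center (a point): Centre of the loose bright-metal bar: 120 mm long (x) x 20 mm wide (y) x 14 mm high (z), about 0.28 kg, the same at both ends, a dark line round it 35 mm from each end. It starts flat on the stop plate, clear of the pins, its long axis within 0.15 rad of the plate's x axis. Grasp it across its 20 mm width.
- seat (a point): On the fixed stop plate: where the bar's centre lies when home against the pins, axes parallel to the bar's. Pins, from this point: side pin axes at x -30 and +45 mm, y +14 mm (for the bar's +y long side; free space for a finger between them), end pin axis at x -64 mm, y 0 (for its -x end). So the bar goes home by moving to +y and -x.
- stop_plate: Fixed dark steel plate lying on the worktop, 165 mm (x) x 80 mm (y) x 6 mm thick, with three fixed brass pins of 8 mm diameter standing 12 mm above its top. Origin at the centre of its underside; the seat point is at x -8, y +14, z +13 mm.
- window (a point): Centre of the guard window on the outer face of its black frame, 48 mm above the worktop; x points straight into the box, z up. The opening is 24 mm wide (y) x 18 mm high (z), 2 mm clearance all round the bar, in a wall 9.5 mm thick; its outer 5 mm flares to 32 x 26 mm at the frame's face as a lead-in. The frame stands 3.5 mm proud; behind the wall is 80 mm of empty space.
- wax_tin_rose: White screw tin with a pale rose lid, 54 mm diameter, 24 mm high, bystander; origin at the centre of its underside.
- arch_model: Yellowish plaster dental arch model, 59 x 62 x 31 mm, bystander; origin at the centre of its underside.
- dappen: Small faceted glass dish, 32 x 32 x 26 mm, bystander; origin at the centre of its underside.
- bar: The same bar as bar_center; origin at the centre of its underside, axes the same.
- marking_box: Fixed white marking box, 90 mm deep (x), 110 mm wide (y), 76 mm high, closed all round but for the window in its front (-x) face. Origin at the centre of its underside, x pointing from front to back; the window point is at x -48.5, y 0, z +48 mm.
There are look-alikes about, which are no part of the job. Of the things that look like the bar, the larger one is meant.

How it is judged (in metres and radians):
On the way:
1. the bar lies flat on the plate, home against all three pins (within 2 mm and 2 degrees) (x of bar_center in the frame of seat between -0.002 and 0.002 m and y of bar_center in the frame of seat between -0.002 and 0.002 m and z of bar_center in the frame of seat below 0.002 m and angle between the x axis of bar_center and the x axis of seat, either way round below 0.035 rad), for 0.2 s.
At the end, for the whole second after the job is handed in: One end of the bar is 23 to 47 mm inside the window's outer face, straight and level within 0.12 rad, bar centre within 6 mm of the window's axis, under 10 mm/s, gripped with over 3 N and bearing on the box with under 2 N (less than its weight), so the gripper carries it (x of bar_center in the frame of window between -0.037 and -0.013 m and y of bar_center in the frame of window between -0.006 and 0.006 m and z of bar_center in the frame of window between -0.006 and 0.006 m and angle between the x axis of bar_center and the x axis of window, either way round below 0.12 rad and contact force between the fingers and bar above 3 N and contact force between bar and marking_box below 2 N and linear speed of bar below 0.01 m/s); the arm keeps its last pose, push and grip.
It fails at once if the wax tin is shifted by more than 15 mm (distance of wax_tin_rose from where it was at the start of the episode above 0.015 m).
It fails at once if the plaster model is shifted by more than 15 mm (distance of arch_model from where it was at the start of the episode above 0.015 m).
It fails at once if the glass dish is shifted by more than 15 mm (distance of dappen from where it was at the start of the episode above 0.015 m).
It also fails if it takes over 72 s, if anything falls off the work surface, if the arm or the gripper's body presses on something with over 40 N, if the wrist force passes 120 N, or if a joint passes its speed limit or range.

## Working session

There is one attempt and no reset: what is moved stays moved. The work goes in short steps, Python scripts to look and compute and a tool call to move; the robot and the scene stay as the last step left them, time stands still between calls to the robot, and variables do not carry over. Pictures are saved under pics/ and viewed, and the job is handed in when it is done.

Besides the shell and the picture viewer there is one more tool, called after "Call:" by a JSON object that holds its "method" and its "body". play_rows: Moves the arm, as the interface text tells. Its arguments: {"type":"object","properties":{"rows":{"type":"array","items":{"type":"number"}},"jaw":{"type":"number"}},"required":["rows"]}

```bash
ls; mkdir -p pics; python3 - <<'E'
from rig import r
import cv2
s=r.sense()
for k,v in s.items(): print(k,v)
print(r.tcp_to_grasp)
for n in("side","top","wrist"):
    c=r.camera(n); cv2.imwrite(f"pics/{n}0.png",c["frame"][:,:,::-1]); print(n,c["intrinsics"],c["eye"],c["rotation"])
E
```

```text
pics
t 0.0
q [ 5.54628747e+01  8.65058655e+00  8.23934011e+01 -3.41093106e-04
  8.90275828e+01 -7.67740175e+00]
qvel [-0.02818421 -0.02371762 -0.09721609 -0.04659528 -0.00386221 -0.04151059]
tau [ 2.73129706e-03 -7.13046670e+01 -5.70883763e+01  2.46912396e-05
  8.84052337e-03  4.25838863e-06]
ee_pos [0.2596589  0.51274275 0.23067566]
eef_rot [[ 4.51807173e-01  8.92115342e-01 -7.03284456e-04]
 [ 8.92114759e-01 -4.51807692e-01 -1.03236520e-03]
 [-1.23873816e-03 -1.60980442e-04 -9.99999220e-01]]
force [-0.48742784  0.1580442  -0.08263762]
wrist_torque [-0.02583477 -0.01328074  0.00051871]
grip_width 0.08583547774926634
0.0187
side [[473.71365719   0.         247.44294526]
 [  0.         473.71365719 195.59118174]
 [  0.           0.           1.        ]] [0.58114889 1.24637334 0.47827896] [[-0.99950721  0.00129769 -0.0313632 ]
 [ 0.02936704  0.39154226 -0.91969138]
 [ 0.01108654 -0.92015921 -0.39138742]]
top [[409.18880096   0.         255.85847234]
 [  0.         409.18880096 190.42202594]
 [  0.           0.           1.        ]] [0.39270732 0.24486476 0.9394857 ] [[-0.00176166 -0.98899175  0.14796021]
 [-0.99932073 -0.00370532 -0.03666526]
 [ 0.03680988 -0.1479243  -0.98831343]]
wrist [[310.87727942   0.         254.31400066]
 [  0.         310.87727942 188.78128286]
 [  0.           0.           1.        ]] [0.18382901 0.55163339 0.37313352] [[ 4.51411385e-01  8.43343931e-01  2.91545497e-01]
 [ 8.92315589e-01 -4.26341241e-01 -1.48344316e-01]
 [-8.07409612e-04  3.27114905e-01 -9.44984226e-01]]
```

View pics/top0.png

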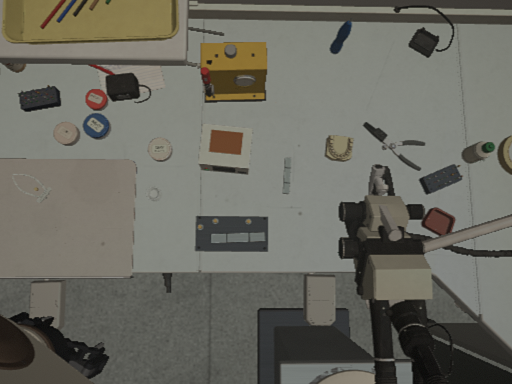

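View pics/side0.png

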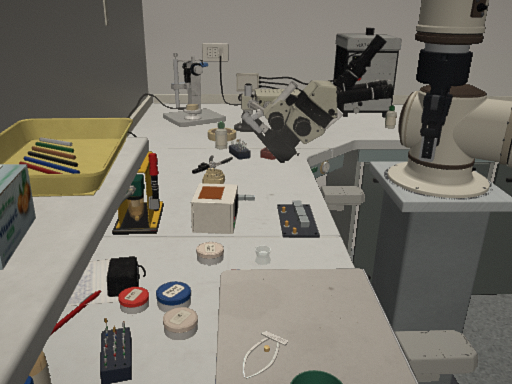

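View pics/wrist0.png

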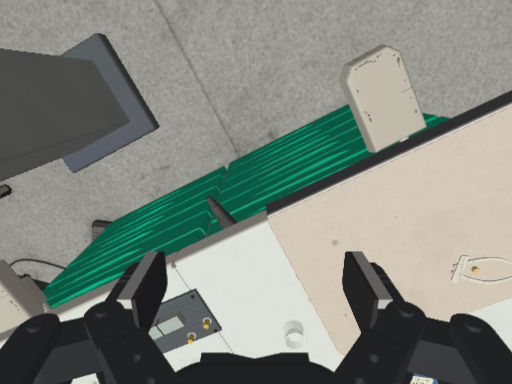

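```bash
cat > h.py <<'E'
import numpy as np, cv2
from rig import r
def proj(c,P):
    p=c["rotation"].T@(np.asarray(P,float)-c["eye"]); q=c["intrinsics"]@p; return q[:2]/q[2]
def ray(c,uv,z):
    d=c["rotation"]@np.linalg.solve(c["intrinsics"],np.array([uv[0],uv[1],1.0]))
    e=np.array(c["eye"]); return e+d*(z-e[2])/d[2]
def crop(f,x0,y0,x1,y1,k,name):
    cv2.imwrite(name,cv2.resize(f[y0:y1,x0:x1,::-1],None,fx=k,fy=k,interpolation=cv2.INTER_CUBIC))
E
python3 - <<'E'
from h import *
c=r.camera("top");f=c["frame"]
crop(f,140,115,310,260,4,"pics/topcrop.png")
c=r.camera("side");f=c["frame"]
crop(f,180,150,335,270,5,"pics/sidecrop.png")
E
```

```text
(no output)
```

View pics/topcrop.png

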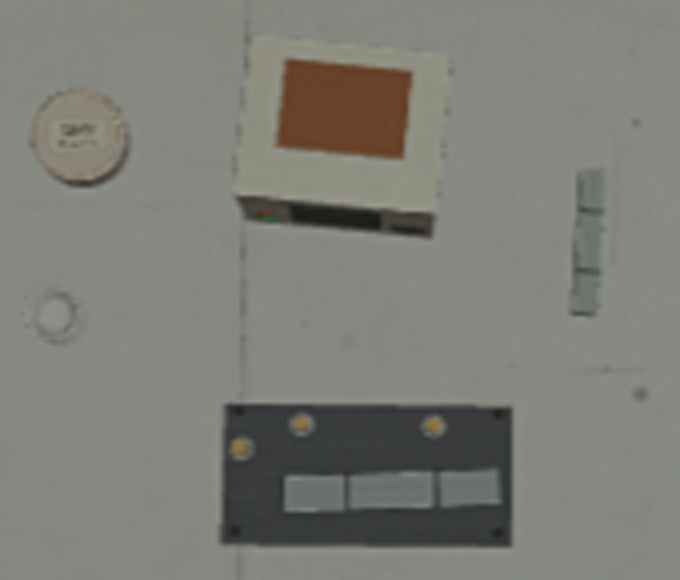

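View pics/sidecrop.png

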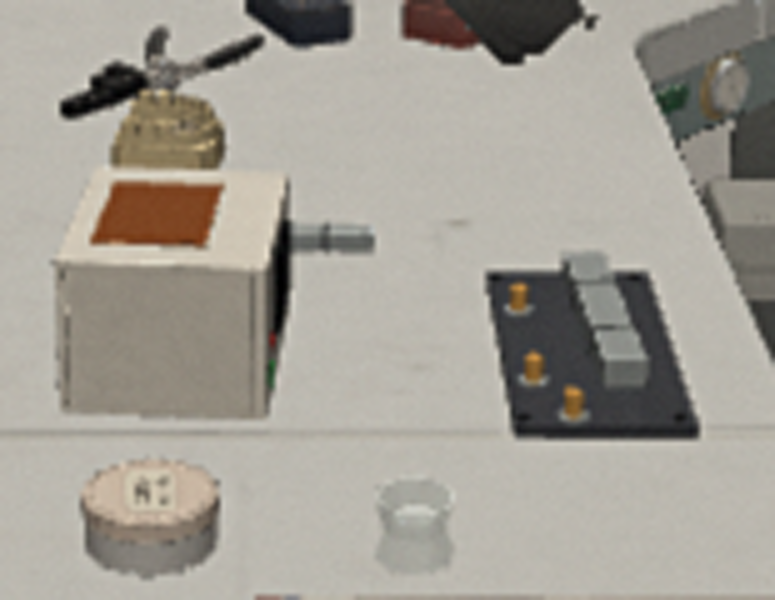

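```bash
python3 - <<'E'
from h import *
c=r.camera("top");C=lambda u,v:(140+u/4-.375,115+v/4-.375)
c2=r.camera("side");D=lambda u,v:(180+u/5-.4,150+v/5-.4)
def show(n,uv,z): print(n,np.round(ray(c,uv,z),4))
for n,u,v,z in [("endpin top",240,447,.018),("side-30",302,424,.018),("side45",434,426,.018),
 ("plTL",222,405,.006),("plTR",512,406,.006),("plBL",221,545,.006),("plBR",512,546,.006),
 ("barL",284,493,.02),("barR",500,486,.02),
 ("boxTL",252,37,.076),("boxTR",449,54,.076),("boxBL",235,196,.076),("boxBR",436,213,.076),("tin",80,135,.024),("dish",55,314,.026)]:
    show(n,C(u,v),z)
E
```

```text
endpin top [0.4488 0.3367 0.018 ]
side-30 [0.4617 0.3023 0.018 ]
side45 [0.4607 0.2282 0.018 ]
plTL [0.4734 0.3486 0.006 ]
plTR [0.4731 0.1834 0.006 ]
plBL [0.3946 0.3475 0.006 ]
plBR [0.3938 0.1839 0.006 ]
barL [0.4232 0.3117 0.02  ]
barR [0.427  0.1913 0.02  ]
boxTL [0.6681 0.3286 0.076 ]
boxTR [0.6595 0.2213 0.076 ]
boxBL [0.5796 0.3361 0.076 ]
boxBR [0.571  0.2283 0.076 ]
tin [0.6258 0.4302 0.024 ]
dish [0.5225 0.4403 0.026 ]
```

```bash
cat >> h.py <<'E'
def move(P,yaw=None):
    s=r.sense();R=np.array(s["eef_rot"]);d=R.T@(np.array(P)-s["ee_pos"])
    y0=np.degrees(np.arctan2(R[1,0],R[0,0])); print("shift",np.round(d,4),"yaw now",round(y0,2), "spin",None if yaw is None else round(y0-yaw,2))
E
python3 -c "
from h import *
move([.425,.2595,.15],1.8)"
```

```text
shift [-0.1514  0.2619  0.0812] yaw now 63.14 spin 61.34
```

Call:
{"method": "play_rows", "body": {"rows": [-0.012,0.021,0.006,5,-0.027,0.047,0.014,11,-0.042,0.073,0.022,17,-0.057,0.099,0.03,23,-0.072,0.125,0.038,29,-0.087,0.151,0.046,35,-0.102,0.177,0.054,41,-0.117,0.203,0.062,47,-0.132,0.229,0.07,53,-0.144,0.25,0.077,58,-0.15,0.26,0.08,61,-0.1514,0.262,0.081,61.3,-0.1514,0.262,0.081,61.3]}}

```text
t: 1.43
ee_pos: [0.4253, 0.259, 0.1501]
eef_rot: [[0.999, 0.032, -0.0], [0.032, -0.999, -0.0], [-0.0, 0.0, -1.0]]
force: [-0.0, -0.4, 0.5]
grip_width: 0.0855
```

```bash
python3 - <<'E'
from h import *
c=r.camera("wrist");cv2.imwrite("pics/w1.png",c["frame"][:,:,::-1]);s=r.sense();print(s["t"],s["ee_pos"],s["eef_rot"],s["force"],c["eye"])
for P in [(.4488,.3367,.018),(.4617,.3023,.018),(.4607,.2282,.018),(.4232,.3117,.02),(.427,.1913,.02)]: print(proj(c,P))
E
```

```text
1.4833 [0.42502814 0.25965132 0.15041311] [[ 9.99441284e-01  3.34232074e-02 -9.43747705e-05]
 [ 3.34232142e-02 -9.99441286e-01  7.10015891e-05]
 [-9.19489411e-05 -7.41162275e-05 -9.99999993e-01]] [ 0.03469298 -0.96295883 -0.28599672] [0.42215144 0.34410495 0.29247596]
[285.85085667  91.447449  ]
[297.93206184 132.88895802]
[290.83347632 210.49454083]
[254.52958269 120.86396605]
[254.4047039  244.64178733]
```

View pics/w1.png

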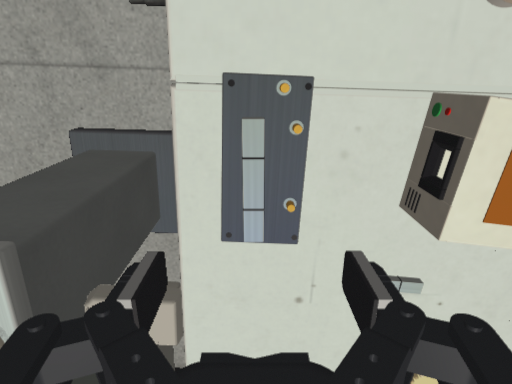

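```bash
python3 - <<'E'
from h import *
c=r.camera("wrist");f=c["frame"]
crop(f,210,60,330,255,3,"pics/w1c.png");crop(f,390,80,512,250,4,"pics/w1b.png")
E
```

```text
(no output)
```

View pics/w1c.png

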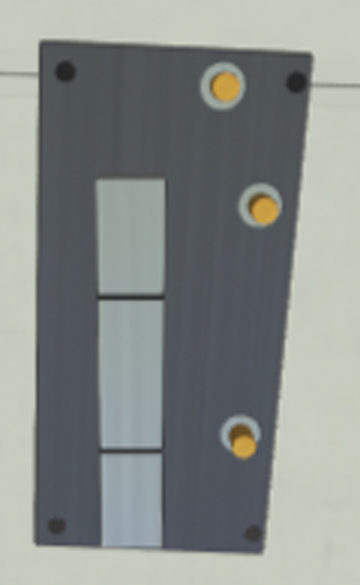

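View pics/w1b.png

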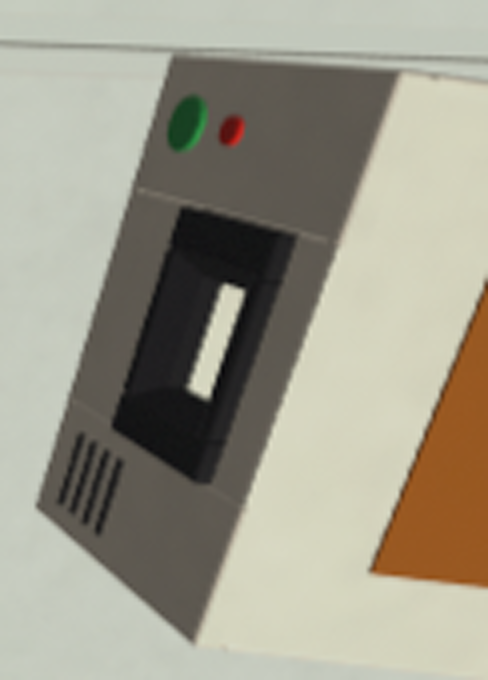

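```bash
python3 - <<'E'
from h import *
c=r.camera("wrist")
A=lambda u,v:(210+u/3-.33,60+v/3-.33);B=lambda u,v:(390+u/4-.375,80+v/4-.375)
for n,uv,z in [("end",A(226,86),.018),("s-30",A(264,209),.018),("s45",A(244,446),.018),("b1",A(96,180),.02),("b2",A(165,180),.02),("b3",A(102,548),.02),("b4",A(161,548),.02),
("boxL",B(400,72),.076),("boxR",B(197,643),.076),("boxLb",B(173,55),0),("boxRb",B(38,505),0),]: print(n,np.round(ray(c,uv,z),4))
move([.425,.2595,.01])
E
```

```text
end [0.4475 0.3403 0.018 ]
s-30 [0.4609 0.3065 0.018 ]
s45 [0.4605 0.2314 0.018 ]
b1 [0.4116 0.3134 0.02  ]
b2 [0.4315 0.314  0.02  ]
b3 [0.4161 0.1944 0.02  ]
b4 [0.4356 0.195  0.02  ]
boxL [0.5795 0.3401 0.076 ]
boxR [0.57   0.2323 0.076 ]
boxLb [0.5826 0.3403 0.    ]
boxRb [ 0.5727  0.2305 -0.    ]
shift [1.000e-04 8.000e-04 1.406e-01] yaw now 1.97 spin None
```

Call:
{"method": "play_rows", "body": {"rows": [0,0,0.01,0,0,0,0.025,0,0,0,0.04,0,0,0,0.055,0,0,0,0.07,0,0,0,0.085,0,0,0,0.1,0,0,0,0.112,0,0,0,0.122,0,0,0,0.13,0,0,0,0.136,0,0,0,0.139,0,0,0,0.141,0,0,0,0.141,0,0,0,0.141,0]}}

```text
t: 2.83
ee_pos: [0.4253, 0.2596, 0.0096]
eef_rot: [[0.999, 0.032, 0.0], [0.032, -0.999, 0.0], [0.001, -0.0, -1.0]]
force: [-0.3, 0.7, 1.1]
grip_width: 0.0854
```

Call:
{"method": "play_rows", "body": {"rows": [0,0,0,0,0,0,0,0,0,0,0,0,0,0,0,0,0,0,0,0,0,0,0,0,0,0,0,0,0,0,0,0,0,0,0,0,0,0,0,0,0,0,0,0,0,0,0,0], "jaw": 255}}

```text
t: 3.83
ee_pos: [0.4253, 0.2595, 0.0096]
eef_rot: [[0.999, 0.032, 0.0], [0.032, -0.999, 0.0], [0.0, -0.0, -1.0]]
force: [-1.3, -0.6, 5.1]
grip_width: 0.0181
```

```bash
python3 - <<'E'
from h import *
c=r.camera("wrist");cv2.imwrite("pics/w2.png",c["frame"][:,:,::-1]);s=r.sense();print(s["t"],s["ee_pos"],s["eef_rot"],s["force"],s["grip_width"])
E
```

```text
3.8833 [0.42529293 0.25953054 0.00962052] [[ 9.99485011e-01  3.20866638e-02  3.98327380e-04]
 [ 3.20866304e-02 -9.99485087e-01  9.00082491e-05]
 [ 4.01010341e-04 -7.71809124e-05 -9.99999917e-01]] [ 0.08129612 -1.46673488  6.09060372] 0.018148493155446126
```

View pics/w2.png

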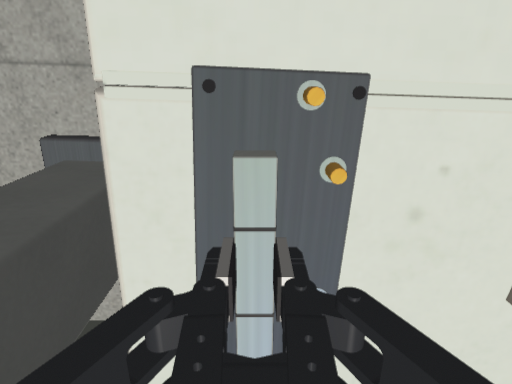

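Call:
{"method": "play_rows", "body": {"rows": [0.001,0,0,0.1,0.003,0,0,0.4,0.006,-0.001,0,0.8,0.009,-0.004,0,1.2,0.012,-0.007,0,1.6,0.014,-0.01,0,2,0.016,-0.013,0,2.15,0.0175,-0.015,0,2.15,0.018,-0.0155,0,2.15,0.018,-0.0155,0,2.15,0.018,-0.0155,0,2.15]}}

```text
t: 4.8
ee_pos: [0.4426, 0.2753, 0.0096]
eef_rot: [[1.0, -0.005, -0.0], [-0.005, -1.0, -0.001], [-0.0, 0.001, -1.0]]
force: [-2.0, -4.2, 7.2]
grip_width: 0.0182
```

```bash
python3 - <<'E'
from h import *
c=r.camera("wrist");crop(c["frame"],180,50,380,370,2,"pics/w3.png");s=r.sense();print(s["t"],s["ee_pos"],s["eef_rot"],s["force"],s["grip_width"])
E
```

```text
4.85 [0.44264846 0.27530586 0.00959522] [[ 9.99985790e-01 -5.33086041e-03 -3.73461692e-05]
 [-5.33088064e-03 -9.99985632e-01 -5.64207855e-04]
 [-3.43379193e-05  5.64398926e-04 -9.99999840e-01]] [-2.16058896 -3.46895961  8.53257148] 0.018153948653295948
```

View pics/w3.png

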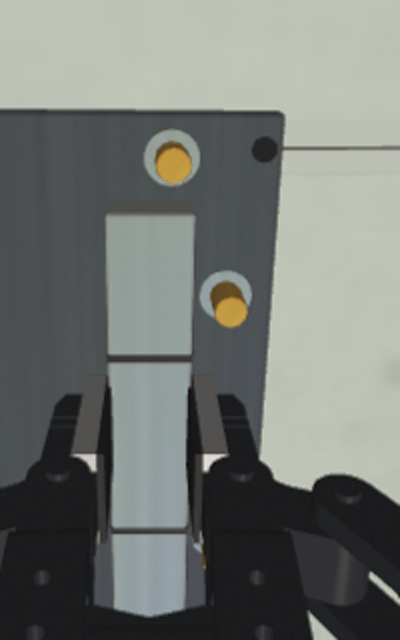

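Call:
{"method": "play_rows", "body": {"rows": [0.0007,0,0,0,0.0014,0,0,0,0.002,0,0,0,0.0025,0,0,0,0.003,0,0,0,0.003,0,0,0]}}

```text
t: 5.35
ee_pos: [0.445, 0.2756, 0.0096]
eef_rot: [[1.0, -0.005, -0.001], [-0.005, -1.0, -0.0], [-0.001, 0.0, -1.0]]
force: [-7.6, -1.1, 10.8]
grip_width: 0.018
```

Call:
{"method": "play_rows", "body": {"rows": [0.0003,0,0,0,0.0006,0,0,0,0.0008,0,0,0,0.0008,0,0,0]}}

```text
t: 5.68
ee_pos: [0.4458, 0.2756, 0.0096]
eef_rot: [[1.0, -0.005, -0.001], [-0.005, -1.0, -0.0], [-0.001, 0.0, -1.0]]
force: [-8.6, -0.0, 11.5]
grip_width: 0.0184
```

Call:
{"method": "play_rows", "body": {"rows": [0.0003,0,0,0,0.0006,0,0,0,0.0008,0,0,0,0.0008,0,0,0]}}

```text
t: 6.02
ee_pos: [0.4466, 0.2757, 0.0096]
eef_rot: [[1.0, -0.005, -0.001], [-0.005, -1.0, -0.0], [-0.001, 0.0, -1.0]]
force: [-8.7, 0.4, 11.7]
grip_width: 0.0178
```

```bash
python3 - <<'E'
from h import *
c=r.camera("wrist");crop(c["frame"],180,50,380,370,2,"pics/w4.png");s=r.sense();print(s["t"],s["ee_pos"],s["force"],s["wrist_torque"],s["grip_width"])
E
```

```text
6.0667 [0.44659743 0.27563897 0.00958336] [-8.43977593  0.10639851 10.4592342 ] [-0.05372849  1.43922297 -0.0162127 ] 0.01772385387011143
```

View pics/w4.png

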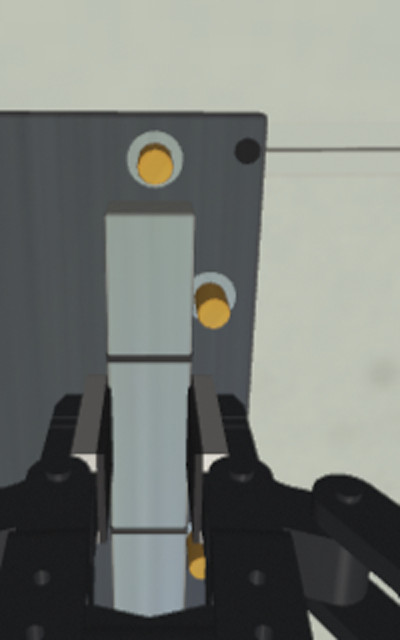

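Call:
{"method": "play_rows", "body": {"rows": [0.0003,0,0,0,0.0005,0,0,0,0.0005,0,0,0]}}

```text
t: 6.32
ee_pos: [0.4471, 0.2756, 0.0096]
eef_rot: [[1.0, -0.005, -0.001], [-0.005, -1.0, 0.0], [-0.001, -0.0, -1.0]]
force: [-9.3, -0.4, 10.9]
grip_width: 0.0184
```

Call:
{"method": "play_rows", "body": {"rows": [0.0003,0,0,0,0.0005,0,0,0,0.0005,0,0,0]}}

```text
t: 6.57
ee_pos: [0.4475, 0.2756, 0.0096]
eef_rot: [[1.0, -0.005, -0.002], [-0.005, -1.0, -0.0], [-0.002, 0.0, -1.0]]
force: [-9.7, 0.6, 11.6]
grip_width: 0.0182
```

Call:
{"method": "play_rows", "body": {"rows": [0.0003,0,0,0,0.0006,0,0,0,0.0006,0,0,0]}}

```text
t: 6.82
ee_pos: [0.4476, 0.2756, 0.0096]
eef_rot: [[1.0, -0.005, -0.002], [-0.005, -1.0, -0.0], [-0.002, 0.0, -1.0]]
force: [-14.3, 0.3, 15.2]
grip_width: 0.0185
```

```bash
python3 - <<'E'
from h import *
c=r.camera("wrist");crop(c["frame"],230,130,330,350,4,"pics/w5.png")
crop(c["frame"],230,130,330,280,5,"pics/w5.png");s=r.sense();print(s["t"],s["ee_pos"],s["force"],s["wrist_torque"],s["grip_width"])
E
```

```text
6.8667 [0.44765061 0.27564184 0.0095861 ] [-13.4002779   -1.25388721  13.97158843] [ 0.02169459  2.33148914 -0.0816796 ] 0.01822389996346921
```

View pics/w5.png

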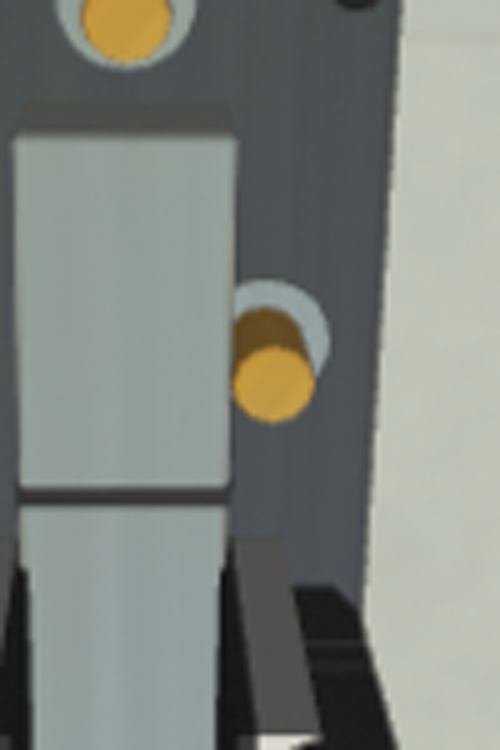

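Call:
{"method": "play_rows", "body": {"rows": [0.0002,-0.0007,0,0,0.0002,-0.0014,0,0,0.0002,-0.002,0,0,0.0002,-0.0026,0,0,0.0002,-0.0032,0,0,0.0002,-0.0036,0,0,0.0002,-0.0036,0,0]}}

```text
t: 7.45
ee_pos: [0.4478, 0.2771, 0.0095]
eef_rot: [[1.0, -0.005, -0.003], [-0.005, -1.0, -0.004], [-0.003, 0.004, -1.0]]
force: [-14.7, -23.9, 23.5]
grip_width: 0.0183
```

```bash
python3 - <<'E'
from h import *
c=r.camera("wrist");
crop(c["frame"],230,130,330,280,5,"pics/w6.png");s=r.sense();print(s["t"],s["ee_pos"],s["force"],s["wrist_torque"],s["grip_width"])
E
```

```text
7.5 [0.44783364 0.2770734  0.0095335 ] [-13.51208919 -23.49713964  24.10631841] [-3.92705563  2.44665479 -0.15298348] 0.018532625768859803
```

View pics/w6.png

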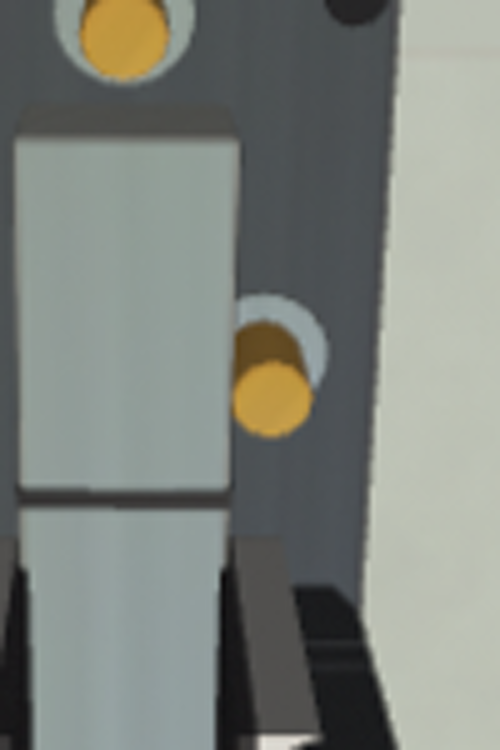

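Call:
{"method": "play_rows", "body": {"rows": [0,0.002,-0.0003,0,0,0.002,-0.0006,0,0,0.002,-0.0006,0,0,0.002,-0.0006,0]}}

```text
t: 7.83
ee_pos: [0.4477, 0.2768, 0.0096]
eef_rot: [[1.0, -0.005, -0.003], [-0.005, -1.0, -0.001], [-0.003, 0.001, -1.0]]
force: [-9.9, -3.1, 6.2]
grip_width: 0.0181
```

Call:
{"method": "play_rows", "body": {"rows": [0,0,-0.0003,0,0,0,-0.0006,0,0,0,-0.0006,0,0,0,-0.0006,0]}}

```text
t: 8.17
ee_pos: [0.4477, 0.2768, 0.0097]
eef_rot: [[1.0, -0.005, -0.003], [-0.005, -1.0, -0.001], [-0.003, 0.001, -1.0]]
force: [-6.1, -0.7, -1.4]
grip_width: 0.0184
```

Call:
{"method": "play_rows", "body": {"rows": [0,-0.0006,0,0,0,-0.0012,0,0,0,-0.0018,0,0,0,-0.0024,0,0,0,-0.003,0,0,0,-0.003,0,0]}}

```text
t: 8.67
ee_pos: [0.4477, 0.2795, 0.0097]
eef_rot: [[1.0, -0.005, -0.003], [-0.005, -1.0, -0.002], [-0.003, 0.002, -1.0]]
force: [-6.0, -3.4, -1.2]
grip_width: 0.0181
```

Now it slides freely. Keep creeping to the end pin.

Call:
{"method": "play_rows", "body": {"rows": [0,-0.0005,0,0,0,-0.001,0,0,0,-0.0013,0,0,0,-0.0013,0,0]}}

```text
t: 9.0
ee_pos: [0.4477, 0.2808, 0.0097]
eef_rot: [[1.0, -0.005, -0.003], [-0.005, -1.0, -0.002], [-0.003, 0.002, -1.0]]
force: [-7.5, -3.7, -0.5]
grip_width: 0.0179
```

Call:
{"method": "play_rows", "body": {"rows": [0,-0.0004,0,0,0,-0.0008,0,0,0,-0.001,0,0,0,-0.001,0,0]}}

```text
t: 9.33
ee_pos: [0.4477, 0.2814, 0.0097]
eef_rot: [[1.0, -0.005, -0.003], [-0.005, -1.0, -0.002], [-0.003, 0.002, -1.0]]
force: [-6.7, -8.3, 0.2]
grip_width: 0.0182
```

```bash
python3 - <<'E'
from h import *
c=r.camera("wrist");
crop(c["frame"],230,130,330,280,5,"pics/w7.png");s=r.sense();print(s["t"],s["ee_pos"],s["force"],s["wrist_torque"],s["grip_width"])
E
```

```text
9.3833 [0.44771691 0.28141301 0.00964479] [-6.49088378 -8.7175074   0.29036271] [-1.40231097  1.1466082  -0.145467  ] 0.01850619235316561
```

View pics/w7.png

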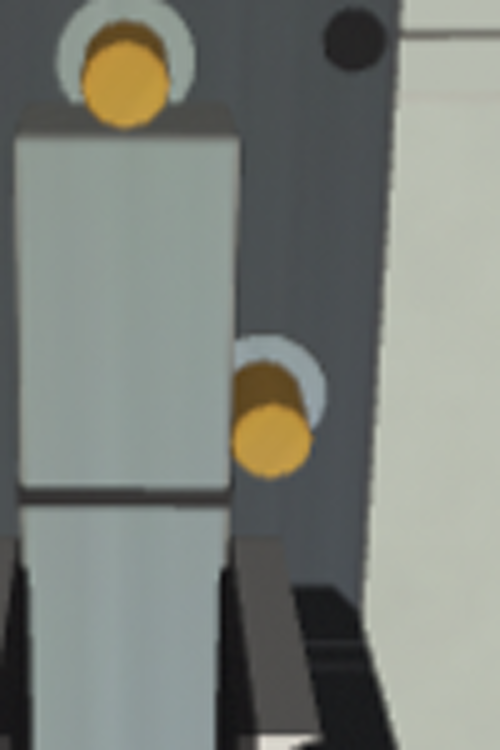

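Call:
{"method": "play_rows", "body": {"rows": [0.0003,-0.0002,0.0003,0,0.0005,-0.0004,0.0005,0,0.0005,-0.0004,0.0005,0,0.0005,-0.0004,0.0005,0,0.0005,-0.0004,0.0005,0]}}

```text
t: 9.8
ee_pos: [0.4478, 0.2814, 0.0096]
eef_rot: [[1.0, -0.005, -0.004], [-0.005, -1.0, -0.003], [-0.004, 0.003, -1.0]]
force: [-14.0, -14.0, 11.8]
grip_width: 0.0179
```

```bash
python3 - <<'E'
from h import *
c=r.camera("top");f=c["frame"]
crop(f,185,205,285,260,7,"pics/t8.png")
c=r.camera("side");f=c["frame"]
crop(f,250,180,330,250,8,"pics/s8.png");s=r.sense();print(s["t"],s["ee_pos"],s["force"],s["wrist_torque"],s["grip_width"])
E
```

```text
9.9 [0.44781624 0.28144262 0.00959522] [-14.24161944 -14.28403623  12.13090941] [-2.23348606  2.39724422 -0.17719568] 0.017753425497834974
```

View pics/t8.png

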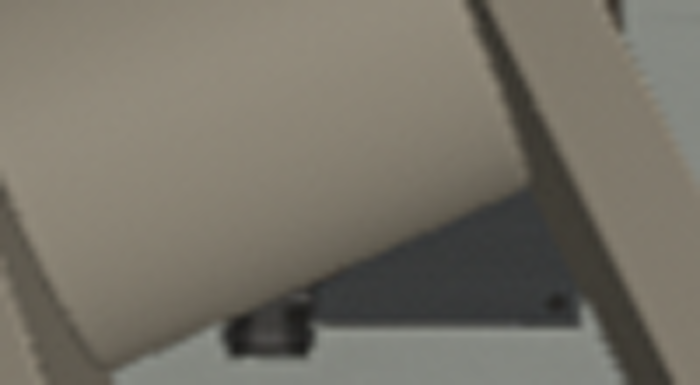

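View pics/s8.png

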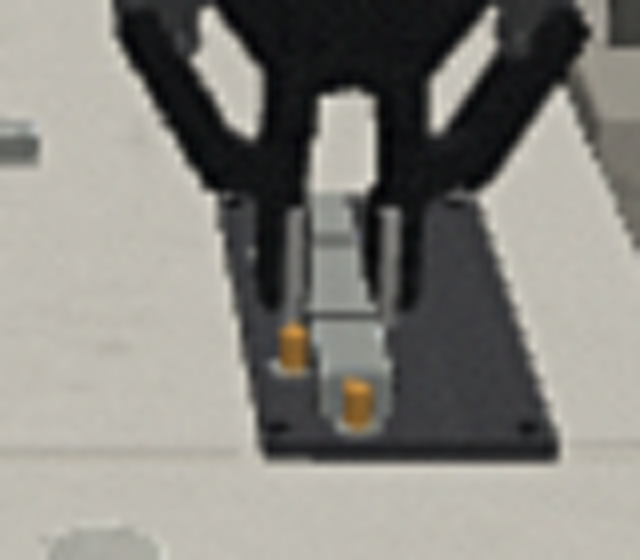

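Call:
{"method": "play_rows", "body": {"rows": [-0.0007,0.0006,-0.0006,0,-0.0014,0.0012,-0.0012,0,-0.002,0.002,-0.002,0,-0.002,0.002,-0.004,0,-0.002,0.002,-0.009,0,-0.002,0.002,-0.017,0,-0.002,0.002,-0.027,0,-0.002,0.002,-0.038,0,-0.002,0.002,-0.05,0,-0.002,0.002,-0.062,0,-0.002,0.002,-0.074,0,-0.002,0.002,-0.084,0,-0.002,0.002,-0.091,0,-0.002,0.002,-0.094,0,-0.002,0.002,-0.095,0,-0.002,0.002,-0.095,0]}}

```text
t: 11.23
ee_pos: [0.4475, 0.2808, 0.1048]
eef_rot: [[1.0, -0.005, -0.0], [-0.005, -1.0, -0.0], [-0.0, 0.0, -1.0]]
force: [-0.5, -0.4, -4.2]
grip_width: 0.0182
```

```bash
python3 - <<'E'
from h import *
c=r.camera("wrist");cv2.imwrite("pics/w9.png",c["frame"][:,:,::-1]);s=r.sense();print(s["t"],s["ee_pos"],s["eef_rot"],s["force"],s["wrist_torque"],s["grip_width"],s["q"])
move([.4757,.2925,.11],85)
E
```

```text
11.2833 [0.44733352 0.28071717 0.10453245] [[ 9.99984985e-01 -5.43292656e-03 -7.16224361e-04]
 [-5.43318895e-03 -9.99985174e-01 -3.64913811e-04]
 [-7.14231192e-04  3.68799714e-04 -9.99999677e-01]] [ 0.22543019  0.46851237 -3.49716516] [-0.0540215  -0.03886173 -0.0148059 ] 0.017755034635985417 [ 2.37495880e+01  7.56069346e+00  9.86359180e+01 -2.71756654e-03
  7.38493705e+01  2.40616379e+01]
shift [ 0.0283 -0.0119 -0.0055] yaw now -0.31 spin -85.31
```

View pics/w9.png

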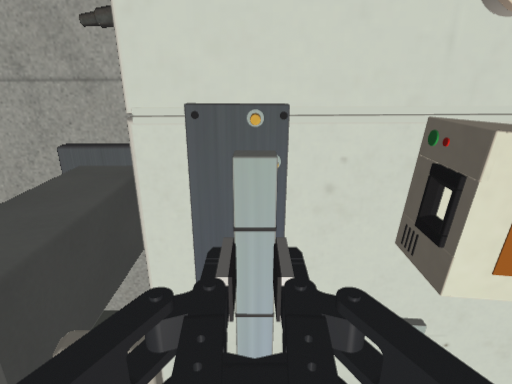

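Call:
{"method": "play_rows", "body": {"rows": [0.001,-0.0005,0,-2,0.003,-0.001,0,-6,0.005,-0.002,-0.001,-11,0.007,-0.003,-0.001,-17,0.009,-0.004,-0.002,-23,0.011,-0.005,-0.002,-29,0.013,-0.006,-0.003,-35,0.015,-0.007,-0.003,-41,0.017,-0.008,-0.004,-47,0.019,-0.009,-0.004,-53,0.021,-0.01,-0.005,-59,0.023,-0.011,-0.005,-65,0.025,-0.012,-0.005,-71,0.027,-0.012,-0.005,-76,0.028,-0.012,-0.005,-80,0.0283,-0.012,-0.0055,-83,0.0283,-0.012,-0.0055,-85,0.0283,-0.012,-0.0055,-85.3,0.0283,-0.012,-0.0055,-85.3]}}

```text
t: 12.87
ee_pos: [0.4757, 0.2926, 0.1099]
eef_rot: [[0.088, 0.996, -0.001], [0.996, -0.088, -0.0], [-0.001, -0.001, -1.0]]
force: [0.3, -0.5, -3.7]
grip_width: 0.0186
```

```bash
python3 - <<'E'
from h import *
c=r.camera("wrist");cv2.imwrite("pics/w10.png",c["frame"][:,:,::-1]);s=r.sense();print(s["t"],s["ee_pos"],s["eef_rot"],s["force"])
E
```

```text
12.9167 [0.47575513 0.29257495 0.11003784] [[ 8.85843667e-02  9.96068433e-01 -6.97106927e-04]
 [ 9.96068568e-01 -8.85846638e-02 -4.07487611e-04]
 [-4.67638529e-04 -6.58269267e-04 -9.99999674e-01]] [ 0.36401212 -0.16144772 -2.71543297]
```

View pics/w10.png

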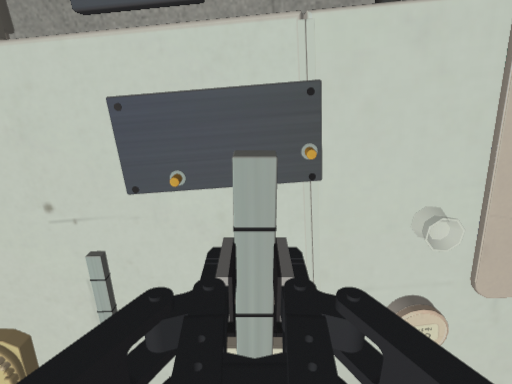

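Call:
{"method": "play_rows", "body": {"rows": [0,0,-0.001,2,0,0,-0.003,6,0,0,-0.006,12,0,0,-0.009,19,0,0,-0.012,26,0,0,-0.015,33,0,0,-0.018,40,0,0,-0.02,47,0,0,-0.02,54,0,0,-0.02,61,0,0,-0.02,68,0,0,-0.02,75,0,0,-0.02,82,0,0,-0.02,89,0,0,-0.02,96,0,0,-0.02,103,0,0,-0.02,110,0,0,-0.02,117,0,0,-0.02,124,0,0,-0.02,131]}}

```text
t: 14.58
ee_pos: [0.4758, 0.2926, 0.1302]
eef_rot: [[0.689, -0.725, -0.0], [-0.725, -0.689, -0.0], [-0.0, 0.0, -1.0]]
force: [0.7, 0.4, -2.8]
grip_width: 0.0181
```

Call:
{"method": "play_rows", "body": {"rows": [0,0,0,7,0,0,0,14,0,0,0,21,0,0,0,28,0,0,0,35,0,0,0,41,0,0,0,45,0,0,0,48,0,0,0,49,0,0,0,49,0,0,0,49]}}

```text
t: 15.5
ee_pos: [0.4759, 0.2927, 0.1304]
eef_rot: [[-0.086, -0.996, -0.0], [-0.996, 0.086, -0.0], [0.0, 0.0, -1.0]]
force: [-0.1, -0.3, -3.9]
grip_width: 0.0184
```

```bash
python3 - <<'E'
from h import *
c=r.camera("wrist");cv2.imwrite("pics/w11.png",c["frame"][:,:,::-1]);s=r.sense();print(s["t"],s["ee_pos"],s["eef_rot"],s["force"],s["q"])
E
```

```text
15.55 [0.47588676 0.29264937 0.13042315] [[-8.60835254e-02 -9.96287915e-01 -1.34027324e-04]
 [-9.96287911e-01  8.60835445e-02 -1.44243224e-04]
 [ 1.55245328e-04  1.21112837e-04 -9.99999981e-01]] [ 0.29875079 -0.64717328 -3.99620106] [ 2.36908564e+01  9.83485575e+00  9.28258680e+01 -4.59405648e-03
  7.73496290e+01  1.18630198e+02]
```

View pics/w11.png

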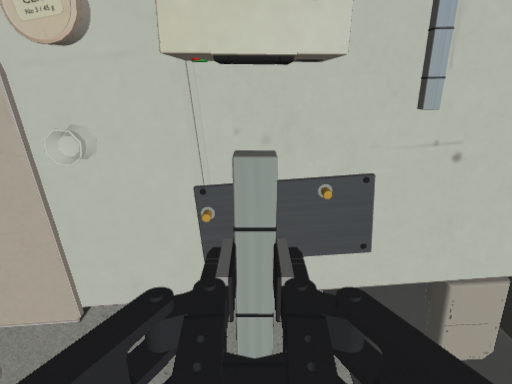

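```bash
python3 - <<'E'
from h import *
c=r.camera("wrist");crop(c["frame"],150,30,360,80,3.8,"pics/w11b.png");crop(c["frame"],215,140,300,240,6,"pics/w11c.png")
E
```

```text
(no output)
```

View pics/w11b.png

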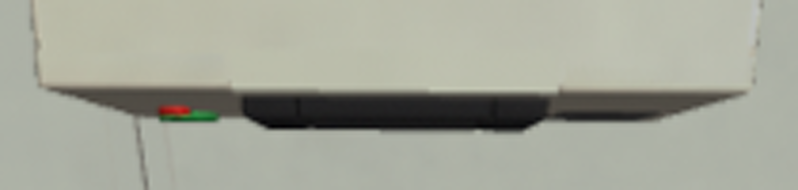

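View pics/w11c.png

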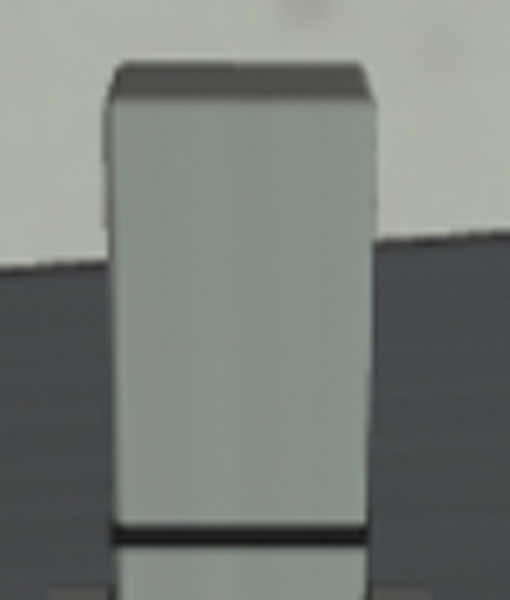

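```bash
cat > m.py <<'E'
from h import *
def rep(c,pts):
    s=r.sense();R=np.array(s["eef_rot"]);p=np.array(s["ee_pos"])
    for n,uv,z in pts:
        w=ray(c,uv,z); print(n,np.round(w,4),"tool",np.round(R.T@(w-p),4))
E
python3 - <<'E'
from m import *
c=r.camera("wrist")
B=lambda u,v:(150+u/3.8-.37,30+v/3.8-.37);D=lambda u,v:(215+u/6-.42,140+v/6-.42)
zt=.1304+.0034+.007
rep(c,[("boxL",B(41,88),.076),("boxR",B(752,93),.076),("tipL",D(107,100),zt),("tipR",D(374,100),zt),("lineL",D(115,533),zt),("lineR",D(369,533),zt)])
E
```

```text
boxL [0.5797 0.3391 0.076 ] tool [-0.0552 -0.0995  0.0544]
boxR [0.5697 0.2306 0.076 ] tool [ 0.0537 -0.0988  0.0544]
tipL [0.5297 0.298  0.1408] tool [-0.01   -0.0532 -0.0104]
tipR [0.5281 0.2788 0.1408] tool [ 0.0093 -0.0532 -0.0104]
lineL [0.4952 0.3012 0.1408] tool [-0.0102 -0.0185 -0.0104]
lineR [0.4935 0.2814 0.1408] tool [ 0.0097 -0.0185 -0.0104]
```

Call:
{"method": "play_rows", "body": {"rows": [0,0,0.004,0.1,0,0,0.012,0.2,-0.0005,0,0.022,0.35,-0.001,0,0.033,0.35,-0.0012,0,0.044,0.35,-0.0012,0,0.055,0.35,-0.0012,0,0.065,0.35,-0.0012,0,0.074,0.35,-0.0012,0,0.081,0.35,-0.0012,0,0.085,0.35,-0.0012,0,0.0858,0.35,-0.0012,0,0.0858,0.35,-0.0012,0,0.0858,0.35]}}

```text
t: 16.73
ee_pos: [0.4763, 0.294, 0.0451]
eef_rot: [[-0.093, -0.996, 0.001], [-0.996, 0.093, 0.0], [-0.0, -0.001, -1.0]]
force: [0.1, 0.6, -3.6]
grip_width: 0.0181
```

```bash
python3 - <<'E'
from h import *
c=r.camera("wrist");cv2.imwrite("pics/w12.png",c["frame"][:,:,::-1]);s=r.sense();print(s["t"],s["ee_pos"],s["eef_rot"],s["force"],s["q"])
c=r.camera("side");crop(c["frame"],180,150,330,262,5,"pics/s12.png")
E
```

```text
16.7833 [0.47629437 0.29399779 0.04521375] [[-9.34106535e-02 -9.95627372e-01  7.65248923e-04]
 [-9.95627602e-01  9.34108968e-02  2.88585204e-04]
 [-3.58805917e-04 -7.34946018e-04 -9.99999666e-01]] [ 0.60516969 -0.1268481  -2.95120934] [ 2.38004345e+01  1.44581139e+01  9.79233947e+01 -2.77535094e-03
  6.75717021e+01  1.19161350e+02]
```

View pics/w12.png

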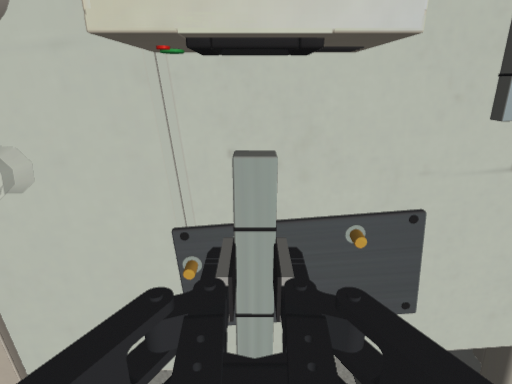

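View pics/s12.png

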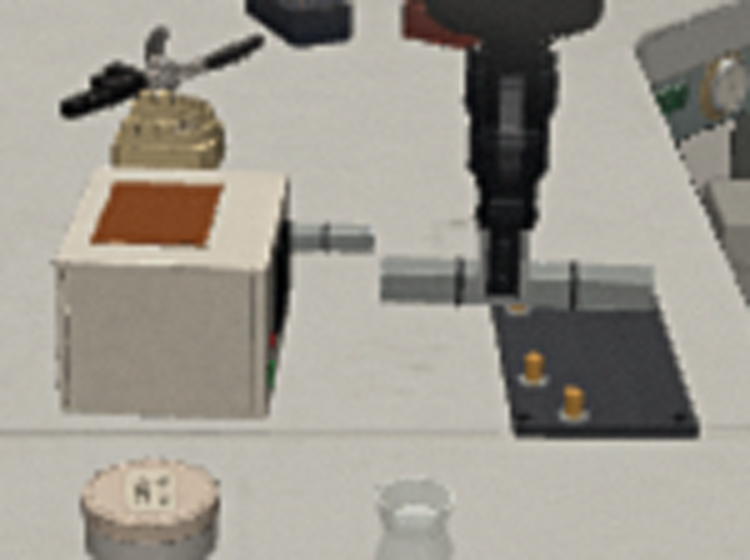

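```bash
python3 - <<'E'
from h import *
c=r.camera("wrist");crop(c["frame"],75,10,260,70,4,"pics/w12a.png");crop(c["frame"],255,10,440,70,4,"pics/w12b.png")
E
```

```text
(no output)
```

View pics/w12a.png

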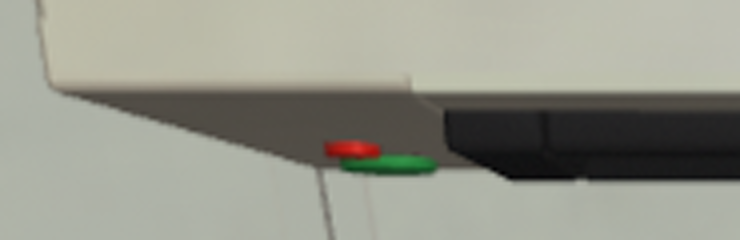

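View pics/w12b.png

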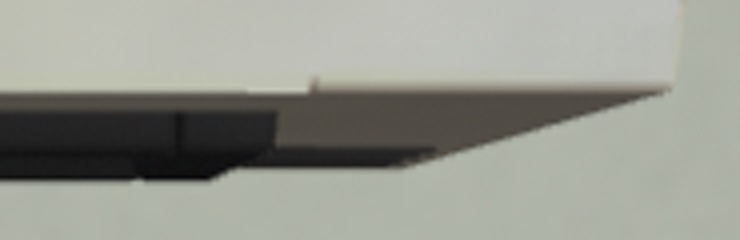

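```bash
python3 - <<'E'
from m import *
c=r.camera("wrist")
zt=.0452+.0104
rep(c,[("boxL",(87.6,32.1),.076),("boxR",(422.1,32.6),.076),("tipL",(215+107/6-.42,140+100/6-.42),zt),("tipR",(215+374/6-.42,140+100/6-.42),zt)])
move([.4763,.294,.0446])
E
```

```text
boxL [0.5798 0.3389 0.076 ] tool [-0.0545 -0.099  -0.0309]
boxR [0.5696 0.2312 0.076 ] tool [ 0.0537 -0.0989 -0.0309]
tipL [0.5301 0.299  0.0556] tool [-0.01   -0.0532 -0.0105]
tipR [0.5283 0.2797 0.0556] tool [ 0.0093 -0.0532 -0.0105]
shift [-0.0001 -0.0001  0.0005] yaw now -95.36 spin None
```

Call:
{"method": "play_rows", "body": {"rows": [0,-0.002,0.0005,0,0,-0.006,0.0005,0,0,-0.012,0.0005,0,0,-0.018,0.0005,0,0,-0.024,0.0005,0,0,-0.03,0.0005,0,0,-0.035,0.0005,0,0,-0.038,0.0005,0,0,-0.038,0.0005,0,0,-0.038,0.0005,0]}}

```text
t: 17.77
ee_pos: [0.5138, 0.2902, 0.044]
eef_rot: [[-0.094, -0.996, -0.0], [-0.996, 0.094, -0.0], [0.0, 0.0, -1.0]]
force: [0.7, -0.1, -3.4]
grip_width: 0.0184
```

```bash
python3 - <<'E'
from m import *
c=r.camera("wrist");cv2.imwrite("pics/w13.png",c["frame"][:,:,::-1]);s=r.sense();print(s["t"],s["ee_pos"],s["eef_rot"],s["force"])
c=r.camera("side");crop(c["frame"],210,170,330,240,6,"pics/s13.png")
E
```

```text
17.8167 [0.51363661 0.29028397 0.04403497] [[-9.34276073e-02 -9.95625969e-01 -4.61287861e-04]
 [-9.95626046e-01  9.34277080e-02 -2.01680378e-04]
 [ 2.43895290e-04  4.40427693e-04 -9.99999873e-01]] [-0.61271558 -0.35277413 -3.48102966]
```

View pics/w13.png

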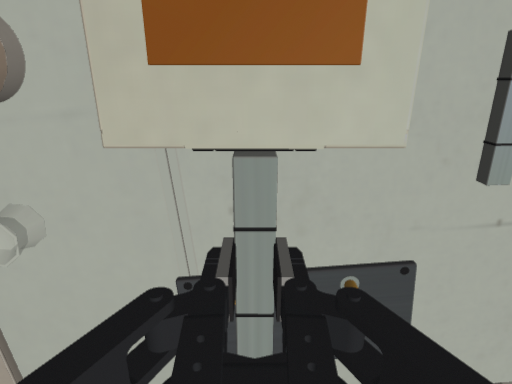

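View pics/s13.png

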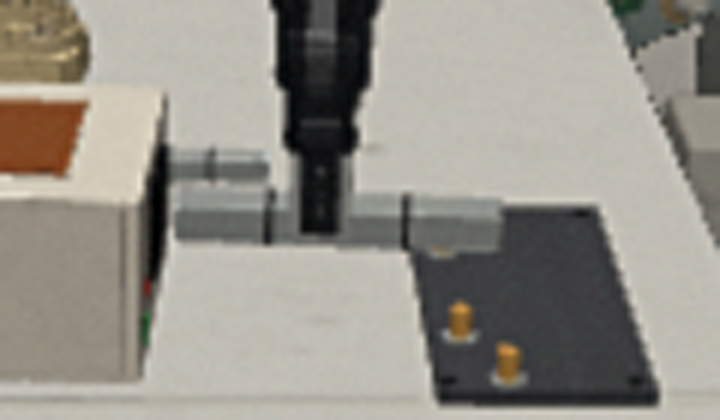

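```bash
python3 - <<'E'
from m import *
c=r.camera("side");s=r.sense();R=np.array(s["eef_rot"]);p=np.array(s["ee_pos"])
for n,t in [("lead near bottom",(-.01,-.0532,-.0034+.007)),("tail near bottom",(-.01,.0668,-.0034+.007)),("lead near top",(-.01,-.0532,-.0104)),("tail near top",(-.01,.0668,-.0104)),("lead far top",(.01,-.0532,-.0104)),("tail far top",(.01,.0668,-.0104))]:
    u=proj(c,p+R@np.array(t)); print(n,np.round((u-[210,170])*6+2.5,0))
E
```

```text
lead near bottom [175. 239.]
tail near bottom [502. 251.]
lead near top [175. 204.]
tail near top [504. 216.]
lead far top [180. 182.]
tail far top [503. 194.]
```

Call:
{"method": "play_rows", "body": {"rows": [0,-0.001,-0.0005,0,0,-0.003,-0.0005,0,0,-0.005,-0.0005,0,0,-0.007,-0.0005,0,0,-0.009,-0.0005,0,0,-0.011,-0.0005,0,0,-0.013,-0.0005,0,0,-0.014,-0.0005,0,0,-0.014,-0.0005,0,0,-0.014,-0.0005,0]}}

```text
t: 18.75
ee_pos: [0.5278, 0.289, 0.0446]
eef_rot: [[-0.093, -0.996, -0.0], [-0.996, 0.093, -0.0], [0.0, 0.0, -1.0]]
force: [0.1, 0.2, -4.3]
grip_width: 0.0181
```

No contact force, tip is about 10 mm in. Continuing the remaining 25 mm.

Call:
{"method": "play_rows", "body": {"rows": [0,-0.001,0,0,0,-0.003,0,0,0,-0.005,0,0,0,-0.007,0,0,0,-0.009,0,0,0,-0.011,0,0,0,-0.012,0,0,0,-0.012,0,0]}}

```text
t: 19.42
ee_pos: [0.5399, 0.2878, 0.0446]
eef_rot: [[-0.094, -0.996, -0.0], [-0.996, 0.094, -0.0], [0.0, 0.0, -1.0]]
force: [-0.5, 0.9, -3.4]
grip_width: 0.018
```

Call:
{"method": "play_rows", "body": {"rows": [0,-0.001,0,0,0,-0.003,0,0,0,-0.005,0,0,0,-0.007,0,0,0,-0.009,0,0,0,-0.011,0,0,0,-0.013,0,0,0,-0.013,0,0,0,-0.013,0,0,0,-0.013,0,0]}}

```text
t: 20.25
ee_pos: [0.5526, 0.2867, 0.0446]
eef_rot: [[-0.093, -0.996, -0.0], [-0.996, 0.093, -0.0], [0.0, 0.0, -1.0]]
force: [0.3, -0.1, -2.1]
grip_width: 0.018
```

```bash
python3 - <<'E'
from m import *
c=r.camera("wrist");cv2.imwrite("pics/w14.png",c["frame"][:,:,::-1]);s=r.sense();print(s["t"],s["ee_pos"],s["eef_rot"],s["force"],s["wrist_torque"],s["grip_width"])
c=r.camera("side");crop(c["frame"],180,150,330,262,5,"pics/s14.png")
E
```

```text
20.3 [0.55257968 0.28668225 0.04464039] [[-9.33756394e-02 -9.95630939e-01 -1.49415623e-04]
 [-9.95630945e-01  9.33756544e-02 -9.71533580e-05]
 [ 1.10680671e-04  1.39691061e-04 -9.99999984e-01]] [-0.54281626  0.26929765 -2.46579377] [ 0.00094431 -0.04945924 -0.00821754] 0.018297765564744387
```

View pics/w14.png

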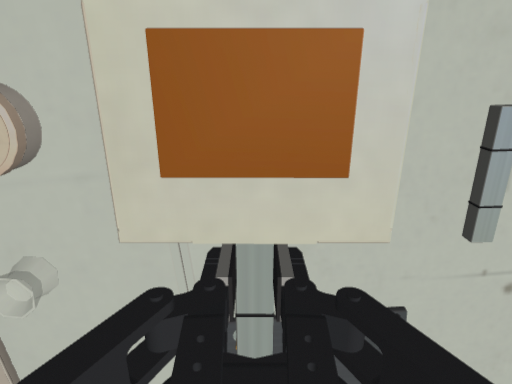

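View pics/s14.png

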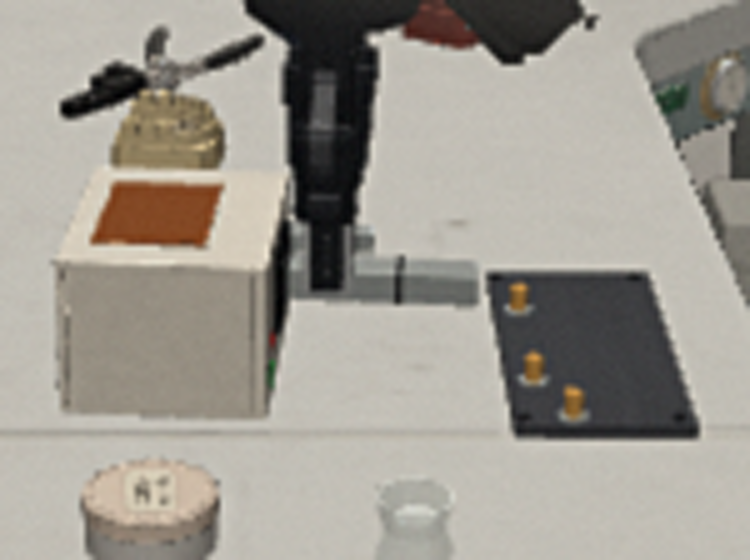

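```bash
python3 - <<'E'
from m import *
c=r.camera("wrist")
rep(c,[("boxL",(119,242),.076),("boxR",(390,242),.076),("line2",(255,316),.0446+.0104)])
for i in range(3):
    s=r.sense();print(np.round(s["force"],1),np.abs(s["qvel"]).max())
E
```

```text
boxL [0.5804 0.3392 0.076 ] tool [-0.0549 -0.0228 -0.0313]
boxR [0.5703 0.2307 0.076 ] tool [ 0.0541 -0.0229 -0.0313]
line2 [0.5204 0.2898 0.055 ] tool [-0.0001  0.0324 -0.0103]
[ 0.1  0.4 -3.7] 0.16518628417271775
[ 0.1  0.4 -3.7] 0.16518628417271775
[ 0.1  0.4 -3.7] 0.16518628417271775
```

```bash
python3 -c "
from rig import r
print(r.hand_in()); print(r.sense()['t'])"
```

```text
the job is handed in; nothing more can be done
None
the job is handed in; nothing more can be done
```

I seated the bar against the pins, picked it up and passed one end into the guard window. I handed in at about 20 s, still holding the bar; `r.hand_in()` gives no verdict, so everything below is from my own checks.

**Seating:** I gripped the bar on the plate and slid it until the contact force stalled the arm, first on the side pins, then on the end pin. I held it there about half a second at roughly 14 N each way. The wrist picture showed it touching the end pin and the nearer side pin. The hand hid the far side pin, so I inferred that contact from the bar and plate being parallel to within about 0.5°.

**Insertion:** I turned the bar half a turn so the wrist camera could see the box, then lined it up.
- **Depth:** the last picture puts the bar's centre about 27 mm outside the window face, so about 33 mm is inside. Dead reckoning from the moves gives about 35 mm.
- **Alignment:** it is within about 0.5 mm sideways and 0.5° in angle. Height comes from the measured tool height, about 48 mm.
- **Forces:** the side forces were under 1 N, with only about the bar's own weight on the wrist, so it appears free of the window's edges.

**Problems and disagreements:**
- Closing the jaws pressed the bar onto the plate, so the first slide toward the end pin stuck at about 24 N. I backed off and raised the tool slightly, and it then slid freely.
- The top and wrist cameras differed by about 3.5 mm in y. For the window I compared bar and box in the same wrist picture instead.
- I did not re-measure the wax tin, plaster model or glass dish at the end. No move passed close to them.

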